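Find the fullest tin by feel and hold it over the crate

ROBOT

A 7-joint arm with a two-finger parallel gripper is mounted at the origin on the work surface. World frame = base frame: x ahead of the robot, y to its left, z up, the work surface at z = 0. Lengths are in m, angles in rad, forces in N, time in s.
With the tool pointing down it reaches from about 0.425 to 0.875 m from the base axis. Payload 4.7 kg.
Tool frame: the origin (TCP) lies at the very end of the fingers, on their centre line; the grasp point (between the pads) lies arm.pinch_z behind it (arm.pinch_z is the distance from the TCP to the grasp point, in m); z points along the fingers, y is the line along which they close (so a half turn about z gives the same grasp; the last joint's range is limited). The gripper opens to 87 mm and grips with 3 to 60 N. Pads are 19 mm wide; open, the fingers measure 117 mm over their backs; the gripper's body (75 mm by 190 mm) begins 51 mm behind the grasp point.
Start: joints at [-1.213, 0.321, -0.07, 1.45, 0.023, 1.371, -0.057], TCP at [0.219, 0.612, 0.223] pointing down, gripper open.
Joint ranges: [-2.86, 2.86], [-0.3, 2.09], [-1.38, 1.24], [0.06, 2.45], [-1.56, 4.7], [0.09, 2.05], [-2.69, 2.69]. Speed limits (rad/s): [2.57, 2.57, 3.14, 3.14, 3.14, 3.14, 3.14].

INTERFACE

Orientations are given as a unit quaternion [x, y, z, w].
In Python, from cell import sensors, vision, ticket, arm gives the robot as it stands.
- The arm moves only by the tool send_rows, never from a script. Its argument "rows" is a list of rows, each a list of 7 numbers: the opening, from 0 (shut) to 1 (fully open), then the shift along the tool's x, y, z in cm, then the turn, a rotation vector about the tool's x, y, z in rad. A call has 1 to 8 rows; each row shifts and turns the commanded pose from where the row before left it, along the tool's axes as they then stand; what a row does not reach is not made up. A row lasts 1/12 s, in which the tool goes at most 41.7 mm and 7.16 degrees, less where a joint would pass 70% of its speed; a pose out of reach is approached as far as the arm can. A call is refused whole if a number of a shift passes 4.17 or a number of a turn 0.125, either way. A call with a gripper value outside its range is refused whole. The fingers move at their own pace and stop on an object; "squeeze" is the grip in N (left out, the last holds). Time passes only in rows, so rows that do not move let the fingers close. It gives the time, the measured TCP pose, the force, the opening and the grip force at its end, in the units of the state.
- sensors.get_state(): the state, without advancing time (a new reading comes with each control period).
- vision.read_camera(name): name is "side" or "top"; returns the picture (400x640x3 uint8, red, green, blue); there is no depth.
- vision.calibration(name): a dict with "fov_y" (degrees; the focal length in pixels is half the picture's height over the tangent of half this angle, whatever the lens; pixels are square), "cx", "cy" (the principal point, pixels), "position" and "orientation" of the camera in the world. Camera axes: x right, y up, looking along -z (the intrinsics and any distortion apply to the point x, -y, -z); pixel columns grow to the right and rows downward; lengths in m; the calibration is good to about 2 mm. A picture is of the moment at which its call begins. calibration takes no time and is no camera call.
- ticket.finish_job(): hands the job in; it is judged then, once.
The state is a dict: "clock": time; "q": joint angles; "dq": joint speeds; "tau": joint torques, N m; "tool_pos": TCP position; "orientation": TCP orientation; "ft_force": force on the tool from outside, world axes, zero at the start; "moment": the same for the moment, N m; "grip_width": opening from 0.0 (shut) to 1.0 (fully open); "gripper_force": force on a finger pad.
Only numpy, scipy, OpenCV 4.12 (cv2) and the standard library are available. Lean on these libraries where they do the work, as an engineer would, in place of code of your own. Each camera call takes 0.05 s, during which the arm holds its last target. There are 200 camera calls.

TASK

Three identical closed tins of solid metal polish stand on the counter; compare them by lifting to find the fullest (heaviest) one, leaving the other two standing upright on the counter and the rest of the counter undisturbed. Then hold the heaviest tin up, upright and still, over the middle of the small open crate, its bottom at least 5 cm above the crate's rim, so that I can check it before it is packed. Finish while holding it there: do not put it into the crate or let go.

Things in the scene. Friction and masses are not known exactly. Their poses are not given: they have to be found in the camera images.
- tin_a_center (a point): one of three identical closed metal tins, 64 mm across (65.6 mm over the lid), 84 mm tall, its 17 mm deep lid fixed. This point is its centre, 42 mm above its bottom; z points up through the lid. It stands upright on the counter; an unseen solid cake of polish lies inside. Tins weigh 0.08 to 0.45 kg in all; the heaviest by at least 0.13 kg, which changes every time, only lifting tells.
- tin_b_center (a point): one of three identical closed metal tins, 64 mm across (65.6 mm over the lid), 84 mm tall, its 17 mm deep lid fixed. This point is its centre, 42 mm above its bottom; z points up through the lid. It stands upright on the counter; an unseen solid cake of polish lies inside. Tins weigh 0.08 to 0.45 kg in all; the heaviest by at least 0.13 kg, which changes every time, only lifting tells.
- tin_c_center (a point): one of three identical closed metal tins, 64 mm across (65.6 mm over the lid), 84 mm tall, its 17 mm deep lid fixed. This point is its centre, 42 mm above its bottom; z points up through the lid. It stands upright on the counter; an unseen solid cake of polish lies inside. Tins weigh 0.08 to 0.45 kg in all; the heaviest by at least 0.13 kg, which changes every time, only lifting tells.
- crate_mouth (a point): centre of the open top of the small wooden crate, at the height of its rim (110 mm above the counter). The crate is fixed, 200 mm along its own x by 260 mm along its own y, 110 mm tall, walls 10 mm; its hinged top stands open on its +x rim, the side to the robot's left.
- crate_lid (a joint): angle of the crate's hinged top: 0 shut, grows as it opens, 2.0 to 2.25 at the start (leaning back, away from the mouth, past upright; its edge up to 310 mm above the counter). The stiff hinge stays where it is. It is to stay open.
- dutch_oven: bystander: cast iron Dutch oven with its lid on, 220 mm across the lid, 276 mm over its two ear handles (along its y), 171 mm tall to the lid's loop; origin at the centre of its underside
- lid_lifter: bystander: steel lid lifter lying flat, a 10 mm bar 268 mm long along its x (from -175 to +93 mm) with a loop grip at the -x end and a hook at the +x end; origin on the bar's axis, on the counter
- spoon_rest: bystander: white ceramic spoon rest, a dish 104 mm across and 18 mm tall with a short tab to its -x; origin at the centre of the dish's underside
- scrubber: bystander: round plastic dish scrubber with a knob, 72 mm across, 66 mm tall; origin at the centre of its underside
Mind the look-alikes: they are no part of the job. Leave any orange or purple look-alike of the part that bears tin_a_center alone.

How it is judged:
On the way:
1. at least one of the two lighter tins has been lifted clear of the counter (15 mm or more) to compare it (((height (world z) of tin_a_center above 0.057 m and distance between tin_a_center and cake_full above 0.07 m) or (height (world z) of tin_b_center above 0.057 m and distance between tin_b_center and cake_full above 0.07 m) or (height (world z) of tin_c_center above 0.057 m and distance between tin_c_center and cake_full above 0.07 m))), for 0.2 s.
At the end, for the whole second after the job is handed in: Heaviest tin held still in the fingers within 60 mm of the middle of the crate's mouth, bottom 40 mm or more above the rim, within 15 degrees of upright; both lighter tins released and upright on the counter; crate top open (over 1.7 rad); bystanders within 20 mm of their starts (((distance between tin_a_center and cake_full below 0.06 m and horizontal distance between tin_a_center and crate_mouth below 0.06 m and height (world z) of tin_a_center above 0.192 m and angle between tin_a_center's own z axis and vertical below 0.26 rad and linear speed of each of tin_a, tin_b, tin_c below 0.03 m/s and contact force between tin_a and the fingers above 0.5 N and contact force between tin_a and crate below 0.2 N and height (world z) of tin_b_center between 0.036 and 0.048 m and angle between each of tin_b_center, tin_c_center's own z axis and vertical below 0.15 rad and contact force between each of tin_b, tin_c and the fingers below 0.2 N and height (world z) of tin_c_center between 0.036 and 0.048 m) or (distance between tin_b_center and cake_full below 0.06 m and horizontal distance between tin_b_center and crate_mouth below 0.06 m and height (world z) of tin_b_center above 0.192 m and angle between tin_b_center's own z axis and vertical below 0.26 rad and linear speed of each of tin_b, tin_a, tin_c below 0.03 m/s and contact force between tin_b and the fingers above 0.5 N and contact force between tin_b and crate below 0.2 N and height (world z) of tin_a_center between 0.036 and 0.048 m and angle between each of tin_a_center, tin_c_center's own z axis and vertical below 0.15 rad and contact force between each of tin_a, tin_c and the fingers below 0.2 N and height (world z) of tin_c_center between 0.036 and 0.048 m) or (distance between tin_c_center and cake_full below 0.06 m and horizontal distance between tin_c_center and crate_mouth below 0.06 m and height (world z) of tin_c_center above 0.192 m and angle between tin_c_center's own z axis and vertical below 0.26 rad and linear speed of each of tin_c, tin_a, tin_b below 0.03 m/s and contact force between tin_c and the fingers above 0.5 N and contact force between tin_c and crate below 0.2 N and height (world z) of tin_a_center between 0.036 and 0.048 m and angle between each of tin_a_center, tin_b_center's own z axis and vertical below 0.15 rad and contact force between each of tin_a, tin_b and the fingers below 0.2 N and height (world z) of tin_b_center between 0.036 and 0.048 m)) and value of joint crate_lid above 1.7 rad and distance of each of dutch_oven, lid_lifter, spoon_rest, scrubber from where it was at the start of the episode below 0.02 m); the arm keeps its last pose, push and grip.
It fails at once if the Dutch oven, lid lifter, spoon rest or scrubber is disturbed (moved 20 mm or more) (distance of any of dutch_oven, lid_lifter, spoon_rest, scrubber from where it was at the start of the episode above 0.02 m).
It fails at once if a tin is tipped over (45 degrees or more) (angle between any of tin_a_center, tin_b_center, tin_c_center's own z axis and vertical above 0.785 rad).
It fails at once if the crate's top is pushed towards shut (value of joint crate_lid below 1.7 rad).
It also fails if it takes over 72 s, if anything falls off the work surface, if the arm or the gripper's body presses on something with over 40 N, if the wrist force passes 120 N, or if a joint passes its speed limit or range.

## Working session

There is one attempt and no reset: what is moved stays moved. The work goes in short steps, Python scripts to look and compute and a tool call to move; the robot and the scene stay as the last step left them, time stands still between calls to the robot, and variables do not carry over. Pictures are saved under pics/ and viewed, at most 10 in all, crops included, and the job is handed in when it is done.

Besides the shell and the picture viewer there is one more tool, called after "Call:" as name([rows], argument=value, ...), one row to a line, values as JSON. send_rows: Moves the arm, as the interface text tells. Its arguments: {"type":"object","properties":{"rows":{"type":"array","items":{"type":"array","items":{"type":"number"}}},"squeeze":{"type":"number"}},"required":["rows"]}

```bash
ls; mkdir -p pics
python3 - <<'E'
from cell import sensors,vision,arm
import cv2
print(sensors.get_state()); print(arm.pinch_z)
for n in("top","side"):
    print(n,vision.calibration(n)); cv2.imwrite(f"pics/{n}0.png",vision.read_camera(n)[:,:,::-1])
E
```

```text
pics
{'clock': 0.0, 'q': array([-1.21291347,  0.32181677, -0.07007123,  1.45167965,  0.02261343,
        1.37079819, -0.05692636]), 'dq': array([ 0.00093788, -0.00038001,  0.00055293, -0.00028185, -0.00097192,
       -0.00041379, -0.00191712]), 'tau': array([ 1.71232268e-04, -4.91296613e+01, -4.03988706e-01, -3.12518191e+01,
       -6.39714953e-02,  4.39231354e-02,  1.63482664e-04]), 'tool_pos': array([0.21895528, 0.61142049, 0.22146313]), 'orientation': array([ 1.71048997e-01,  9.85262058e-01, -9.51718568e-04, -1.06172803e-04]), 'ft_force': array([ 0.07482501, -0.04475397, -0.31443995]), 'moment': array([-0.0433413 ,  0.05485655,  0.05619756]), 'gripper_force': 0.0, 'grip_width': 0.9984619015067524}
0.0187
top {'fov_y': 47.073260049896824, 'cx': 321.3869895644159, 'cy': 202.88261929927273, 'position': array([ 0.41136877, -0.00397226,  1.28794847]), 'orientation': array([-0.06533581,  0.05311906,  0.70826698, -0.70090476])}
side {'fov_y': 44.20977266767959, 'cx': 320.40339981875906, 'cy': 197.62238332680164, 'position': array([ 0.16220826, -1.05315768,  0.9286207 ]), 'orientation': array([ 0.4466156 , -0.08393999, -0.16766065,  0.87485912])}
```

View pics/top0.png

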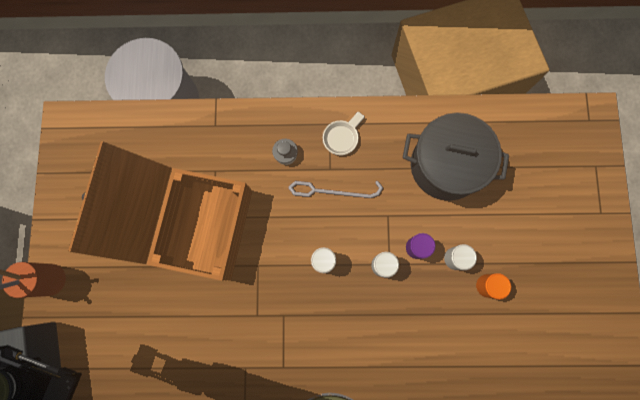

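View pics/side0.png

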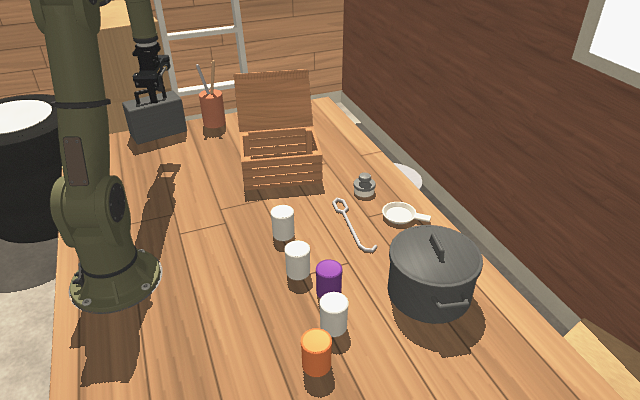

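The top view shows white tins at about (323,260), (385,264) and (463,257), look-alikes at purple (422,246) and orange (497,287), and the crate mouth at about (200,225). The side view shows the same layout, with white tins at (283,222), (297,260) and (334,314).

```bash
cat > h.py <<'E'
import numpy as np,cv2
from scipy.spatial.transform import Rotation as R
from cell import sensors,vision
def ray(n,u,v):
    c=vision.calibration(n);f=200/np.tan(np.radians(c["fov_y"]/2))
    d=R.from_quat(c["orientation"]).apply([(u-c["cx"])/f,-(v-c["cy"])/f,-1]);return np.array(c["position"]),d
def plane(n,u,v,z):
    p,d=ray(n,u,v);return p+d*(z-p[2])/d[2]
def proj(n,P):
    c=vision.calibration(n);f=200/np.tan(np.radians(c["fov_y"]/2))
    x=R.from_quat(c["orientation"]).inv().apply(np.array(P)-c["position"]);return c["cx"]+f*x[0]/-x[2],c["cy"]+f*x[1]/x[2]
def togo(P,yaw=None):
    "tool shift (cm) to TCP target P, with tool down"
    s=sensors.get_state();r=R.from_quat(s["orientation"]);return r.inv().apply(np.array(P)-s["tool_pos"])*100
E
python3 - <<'E'
from h import *
for n in("top","side"):
    im=cv2.imread(f"pics/{n}0.png");h=cv2.cvtColor(im,cv2.COLOR_BGR2HSV)
    for nm,lo,hi in(("white",(0,0,165),(179,45,255)),("purple",(125,90,40),(160,255,255)),("orange",(5,215,180),(18,255,255))):
        m=cv2.inRange(h,lo,hi);m=cv2.morphologyEx(m,cv2.MORPH_OPEN,np.ones((3,3)))
        k,_,st,ce=cv2.connectedComponentsWithStats(m)
        for s,c in zip(st[1:],ce[1:]):
            if 200<s[4]<3000: print(n,nm,s,c.round(1),plane(n,*c,.084).round(3))
s=sensors.get_state();print(R.from_quat(s["orientation"]).as_matrix().round(3))
for n in("top",):
    for uv in[(176,171),(246,185),(223,281),(152,262)]:print(uv,plane(n,*uv,.11).round(3))
for uv in[(325,139),(382,188),(290,188),(285,145),(415,150)]:print(uv,plane("top",*uv,.03).round(3))
E
python3 -c "
import cv2
a=cv2.imread('pics/top0.png')[150:310,60:260];b=cv2.imread('pics/top0.png')[220:310,300:520]
a=cv2.resize(a,None,fx=3.5,fy=3.5);b=cv2.resize(b,None,fx=3.6,fy=3.6);cv2.imwrite('pics/cr.png',a);cv2.imwrite('pics/t.png',b)"
```

```text
top white [327 113  36  41 842] [344.1 135.5] [ 0.801 -0.048  0.084]
top white [451 245  25  24 482] [463.2 256.6] [ 0.47  -0.351  0.084]
top white [312 248  23  24 456] [322.9 259.7] [0.465 0.013 0.084]
top white [374 253  24  24 473] [385.5 264.2] [ 0.452 -0.149  0.084]
top purple [406 234  29  24 567] [420.5 245.9] [ 0.498 -0.241  0.084]
top orange [485 274  25  25 484] [497.2 285.9] [ 0.394 -0.433  0.084]
side white [ 590    0   50   73 2786] [618.7  33.6] [2.632 0.831 0.084]
side white [   0  100   52   33 1313] [ 22.1 114.1] [-0.271  0.963  0.084]
side white [397 164  25  24 268] [411.2 174.6] [0.897 0.039 0.084]
side white [382 202  48  20 611] [401.9 212.4] [ 0.775 -0.12   0.084]
side white [271 205  23  14 260] [281.8 211.6] [0.464 0.009 0.084]
side white [285 241  25  17 344] [296.8 248.8] [ 0.451 -0.154  0.084]
side white [320 292  28  22 501] [333.5 302.4] [ 0.468 -0.355  0.084]
side purple [316 260  26  37 790] [328.1 276.7] [ 0.487 -0.276  0.084]
[[-0.942  0.337 -0.001]
 [ 0.337  0.942 -0.002]
 [-0.    -0.002 -1.   ]]
(176, 171) [0.701 0.4   0.11 ]
(246, 185) [0.661 0.213 0.11 ]
(223, 281) [0.413 0.267 0.11 ]
(152, 262) [0.462 0.451 0.11 ]
(325, 139) [0.809 0.005 0.03 ]
(382, 188) [ 0.665 -0.152  0.03 ]
(290, 188) [0.668 0.104 0.03 ]
(285, 145) [0.793 0.119 0.03 ]
(415, 150) [ 0.773 -0.249  0.03 ]
```

View pics/cr.png

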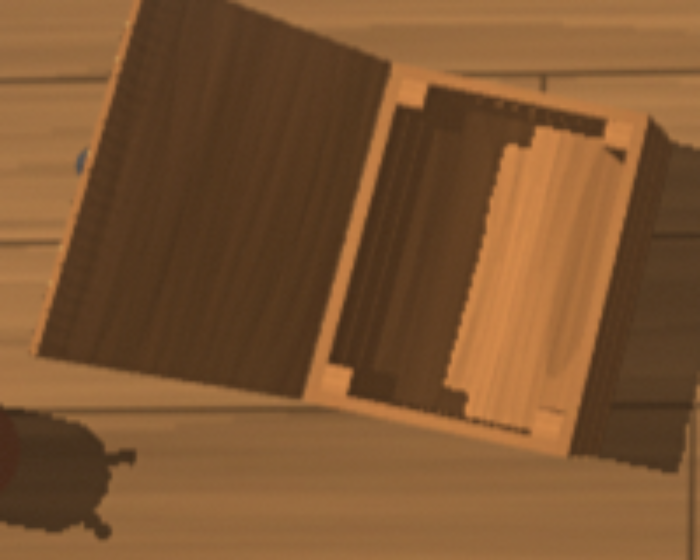

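View pics/t.png

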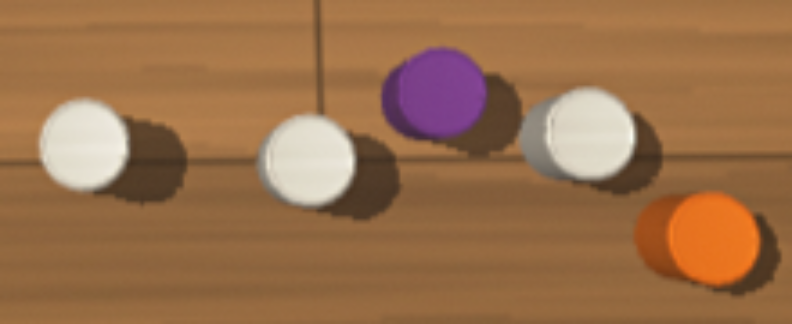

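Call:
send_rows([
  [1,0,0,-1.9,0,0,0.112],
  [1,0,0,-1.9,0,0,0.112],
  [1,0,0,-1.9,0,0,0.112],
  [1,0,0,-1.9,0,0,0.112],
  [1,0,0,-1.9,0,0,0.112],
  [1,0,0,-1.9,0,0,0.112],
  [1,0,0,-1.9,0,0,0.113],
  [1,0,0,0,0,0,0],
], squeeze=20)

```text
clock: 0.77
tool_pos: [0.2195, 0.6131, 0.3597]
orientation: [0.536, 0.844, 0.003, -0.001]
ft_force: [-0.6, -0.1, 0.8]
grip_width: 0.999
gripper_force: 0.0
```

```bash
cat >> h.py <<'E'
def st():
    s=sensors.get_state();M=R.from_quat(s["orientation"]).as_matrix()
    print("t",round(s["clock"],2),"tcp",s["tool_pos"].round(4),"yaw",np.degrees(np.arctan2(M[1,1],M[0,1])).round(1),"zaxis",M[:,2].round(3),"F",np.round(s["ft_force"],2),"w",round(s["grip_width"],3),"g",round(s["gripper_force"],1),"q",s["q"].round(2))
E
python3 -c "
from h import *
st();print(togo([.465,.012,.14]).round(2))
q=[plane('top',u,v,.11) for u,v in[(171.4,168.6),(245,182.9),(222.9,280),(147.1,263.7)]];print(np.round(q,3),np.mean(q,0))"
```

```text
t 0.77 tcp [0.2195 0.6131 0.3597] yaw 25.1 zaxis [ 0.002  0.006 -1.   ] F [-0.57 -0.12  0.75] w 0.999 g 0.0 q [-1.29  0.3   0.03  1.22 -0.01  1.63 -0.82]
[-64.95  -3.38  21.66]
[[0.708 0.412 0.11 ]
 [0.667 0.216 0.11 ]
 [0.415 0.268 0.11 ]
 [0.458 0.464 0.11 ]] [0.56200482 0.33991275 0.11      ]
```

Call:
send_rows([
  [1,-4.06,-0.2,0,0,0,0],
  [1,-4.06,-0.2,0,0,0,0],
  [1,-4.06,-0.2,0,0,0,0],
  [1,-4.06,-0.2,0,0,0,0],
  [1,-4.06,-0.2,0,0,0,0],
  [1,-4.06,-0.2,0,0,0,0],
  [1,-4.06,-0.2,0,0,0,0],
  [1,-4.06,-0.2,0,0,0,0],
])

```text
clock: 1.43
tool_pos: [0.3437, 0.3093, 0.3545]
orientation: [0.534, 0.846, -0.001, -0.0]
ft_force: [0.2, -0.5, 0.2]
grip_width: 0.998
gripper_force: 0.0
```

Call:
send_rows([
  [1,-4.06,-0.2,0,0,0,0],
  [1,-4.06,-0.2,0,0,0,0],
  [1,-4.06,-0.2,0,0,0,0],
  [1,-4.06,-0.2,0,0,0,0],
  [1,-4.06,-0.2,0,0,0,0],
  [1,-4.06,-0.2,0,0,0,0],
  [1,-4.06,-0.2,0,0,0,0],
  [1,0,0,0,0,0,0],
])

```text
clock: 2.1
tool_pos: [0.4543, 0.0393, 0.3551]
orientation: [0.54, 0.842, -0.001, 0.001]
ft_force: [-0.1, -0.9, 0.4]
grip_width: 1.0
gripper_force: 0.0
```

```bash
python3 -c "
from h import *
st();print(togo([.465,.012,.14]).round(2))"
```

```text
t 2.1 tcp [0.4543 0.0393 0.3551] yaw 24.7 zaxis [ 0.001 -0.003 -1.   ] F [-0.08 -0.94  0.45] w 1.0 g 0.0 q [-0.82 -0.18  0.58  1.69  0.1   1.6   0.19]
[-2.87 -0.17 21.52]
```

Call:
send_rows([
  [1,-1.5,-0.1,3,0,0,0],
  [1,-1.4,-0.1,4,0,0,0],
  [1,0,0,4,0,0,0],
  [1,0,0,4,0,0,0],
  [1,0,0,4,0,0,0],
  [1,0,0,2.5,0,0,0],
  [1,0,0,0,0,0,0],
  [1,0,0,0,0,0,0],
])

```text
clock: 2.77
tool_pos: [0.4617, 0.0217, 0.1402]
orientation: [0.534, 0.845, -0.001, -0.001]
ft_force: [0.8, 0.5, 1.5]
grip_width: 1.001
gripper_force: 0.0
```

```bash
python3 -c "
from h import *
st();print(togo([.465,.012,.027]).round(2))"
```

```text
t 2.77 tcp [0.4617 0.0217 0.1402] yaw 25.4 zaxis [-0.003 -0.001 -1.   ] F [0.8  0.47 1.45] w 1.001 g 0.0 q [-0.79 -0.05  0.67  2.02  0.03  1.16  0.32]
[-1.01 -0.08 11.32]
```

Call:
send_rows([
  [1,-1.0,-0.1,0,0,0,0],
  [1,0,0,3,0,0,0],
  [1,0,0,3,0,0,0],
  [1,0,0,3,0,0,0],
  [1,0,0,2.3,0,0,0],
  [1,0,0,0,0,0,0],
  [1,0,0,0,0,0,0],
])

```text
clock: 3.35
tool_pos: [0.4673, 0.0126, 0.0294]
orientation: [0.535, 0.845, 0.0, 0.0]
ft_force: [0.9, 0.2, 1.2]
grip_width: 1.004
gripper_force: 0.0
```

```bash
python3 -c "
from h import *
st();print(togo([.465,.012,.027]).round(2));cv2.imwrite('pics/s1.png',cv2.resize(vision.read_camera('side')[150:350,180:480,::-1],None,fx=2.5,fy=2.5))"
```

```text
t 3.35 tcp [0.4673 0.0126 0.0294] yaw 25.4 zaxis [ 0.001 -0.    -1.   ] F [0.89 0.22 1.17] w 1.004 g 0.0 q [-0.74  0.15  0.7   2.12 -0.12  0.91  0.47]
[ 0.05 -0.24  0.24]
```

View pics/s1.png

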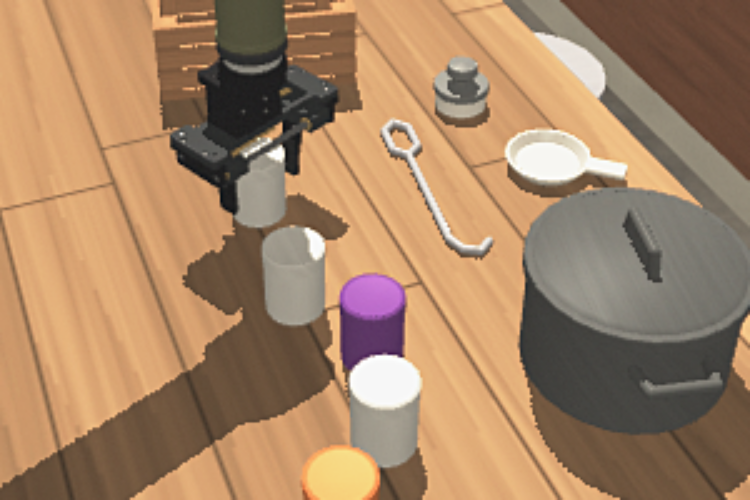

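The gripper straddles tin A (crop 260,185); nothing else has been touched. Close and lift.

Call:
send_rows([
  [0,0,0,0,0,0,0],
  [0,0,0,0,0,0,0],
  [0,0,0,0,0,0,0],
  [0,0,0,0,0,0,0],
  [0,0,0,0,0,0,0],
  [0,0,0,0,0,0,0],
], squeeze=25)

```text
clock: 3.9
tool_pos: [0.4655, 0.012, 0.0288]
orientation: [0.535, 0.845, -0.0, -0.001]
ft_force: [-4.9, -1.3, 8.0]
grip_width: 0.737
gripper_force: 25.0
```

Call:
send_rows([
  [0,0,0,-1,0,0,0],
  [0,0,0,-2,0,0,0],
  [0,0,0,-2,0,0,0],
  [0,0,0,-1,0,0,0],
  [0,0,0,0,0,0,0],
  [0,0,0,0,0,0,0],
  [0,0,0,0,0,0,0],
  [0,0,0,0,0,0,0],
])

```text
clock: 4.57
tool_pos: [0.4653, 0.0123, 0.087]
orientation: [0.535, 0.845, -0.001, -0.001]
ft_force: [0.5, 0.1, -5.3]
grip_width: 0.735
gripper_force: 25.0
```

```bash
cat >> h.py <<'E'
def weigh(n=8):
    a=[]
    for i in range(n):
        vision.read_camera("top");s=sensors.get_state();a.append(np.r_[s["ft_force"],s["moment"],s["tau"][[1,3]]])
    print("mean",np.mean(a,0).round(3),"std",np.std(a,0).round(2))
E
python3 -c "
from h import *
st();weigh();st()"
```

```text
t 4.57 tcp [0.4653 0.0123 0.087 ] yaw 25.3 zaxis [-0.002 -0.001 -1.   ] F [ 0.47  0.1  -5.31] w 0.735 g 25.0 q [-0.77  0.04  0.71  2.07 -0.03  1.04  0.39]
mean [ 6.0000e-02 -1.5100e-01 -4.2940e+00 -6.9000e-02  2.9000e-02  1.7000e-02
 -2.3639e+01 -2.9261e+01] std [0.38 0.63 0.74 0.02 0.02 0.02 0.1  0.04]
t 4.97 tcp [0.4663 0.0123 0.0881] yaw 25.3 zaxis [-0. -0. -1.] F [-0.75 -0.55 -3.66] w 0.735 g 25.0 q [-0.77  0.04  0.71  2.07 -0.03  1.04  0.39]
```

Call:
send_rows([
  [0,0,0,2,0,0,0],
  [0,0,0,2,0,0,0],
  [0,0,0,1.3,0,0,0],
  [0,0,0,0.6,0,0,0],
  [0,0,0,0,0,0,0],
  [0,0,0,0,0,0,0],
])

```text
clock: 5.47
tool_pos: [0.4669, 0.0123, 0.0295]
orientation: [0.535, 0.845, 0.0, 0.0]
ft_force: [0.9, 0.8, -3.8]
grip_width: 0.737
gripper_force: 25.0
```

Call:
send_rows([
  [1,0,0,0,0,0,0],
  [1,0,0,0,0,0,0],
  [1,0,0,0,0,0,0],
  [1,0,0,0,0,0,0],
  [1,0,0,-3,0,0,0],
  [1,0,0,-4,0,0,0],
  [1,0,0,-4,0,0,0],
  [1,0,0,0,0,0,0],
])

```text
clock: 6.13
tool_pos: [0.4716, 0.0127, 0.1468]
orientation: [0.535, 0.845, 0.005, 0.004]
ft_force: [2.5, -0.8, 0.4]
grip_width: 0.999
gripper_force: 0.0
```

```bash
python3 -c "
from h import *
st();weigh();st();print(togo([.452,-.151,.140]).round(2))"
```

```text
t 6.13 tcp [0.4716 0.0127 0.1468] yaw 25.3 zaxis [ 0.013  0.004 -1.   ] F [ 2.49 -0.8   0.4 ] w 0.999 g 0.0 q [-0.8  -0.05  0.71  2.01  0.03  1.15  0.34]
mean [-4.1100e-01  1.5200e-01  7.0000e-03 -6.7000e-02  1.6000e-02 -7.0000e-03
 -2.0362e+01 -2.9908e+01] std [0.33 0.54 0.48 0.03 0.03 0.03 0.39 0.59]
t 6.53 tcp [0.4655 0.0121 0.138 ] yaw 25.3 zaxis [-0.002 -0.001 -1.   ] F [-0.14  0.58  0.42] w 1.002 g 0.0 q [-0.8  -0.04  0.71  2.02  0.03  1.15  0.34]
[-14.17  -8.19  -0.18]
```

Call:
send_rows([
  [1,-2.83,-1.64,0,0,0,0],
  [1,-2.83,-1.64,0,0,0,0],
  [1,-2.83,-1.64,0,0,0,0],
  [1,-2.83,-1.64,0,0,0,0],
  [1,-2.83,-1.64,0,0,0,0],
  [1,0,0,0,0,0,0],
  [1,0,0,0,0,0,0],
  [1,0,0,0,0,0,0],
])

```text
clock: 7.2
tool_pos: [0.4525, -0.1501, 0.1386]
orientation: [0.535, 0.845, -0.0, -0.001]
ft_force: [0.0, 0.4, -0.5]
grip_width: 0.997
gripper_force: 0.0
```

```bash
python3 -c "
from h import *
st();print(togo([.452,-.151,.028]).round(2))"
```

```text
t 7.2 tcp [ 0.4525 -0.1501  0.1386] yaw 25.3 zaxis [-0.001  0.    -1.   ] F [ 0.02  0.44 -0.55] w 0.997 g 0.0 q [-0.64 -0.01  0.91  2.    0.01  1.15  0.71]
[-0.07 -0.07 11.06]
```

Call:
send_rows([
  [1,-0.05,0,3,0,0,0],
  [1,0,0,3,0,0,0],
  [1,0,0,3,0,0,0],
  [1,0,0,2,0,0,0],
  [1,0,0,0,0,0,0],
  [1,0,0,0,0,0,0],
  [0,0,0,0,0,0,0],
  [0,0,0,0,0,0,0],
])

```text
clock: 7.87
tool_pos: [0.4546, -0.1508, 0.0307]
orientation: [0.534, 0.845, 0.001, 0.001]
ft_force: [0.6, -0.4, 0.7]
grip_width: 0.923
gripper_force: 0.0
```

Call:
send_rows([
  [0,0,0,0,0,0,0],
  [0,0,0,0,0,0,0],
  [0,0,0,0,0,0,0],
  [0,0,0,0,0,0,0],
  [0,0,0,0,0,0,0],
])

```text
clock: 8.28
tool_pos: [0.4534, -0.1511, 0.0301]
orientation: [0.535, 0.845, 0.0, 0.0]
ft_force: [-1.3, 0.3, 7.1]
grip_width: 0.741
gripper_force: 25.0
```

Call:
send_rows([
  [0,0,0,-1,0,0,0],
  [0,0,0,-2,0,0,0],
  [0,0,0,-2,0,0,0],
  [0,0,0,-1,0,0,0],
  [0,0,0,0,0,0,0],
  [0,0,0,0,0,0,0],
  [0,0,0,0,0,0,0],
  [0,0,0,0,0,0,0],
])

```text
clock: 8.95
tool_pos: [0.4521, -0.1508, 0.0882]
orientation: [0.535, 0.845, -0.001, -0.001]
ft_force: [-0.2, 0.6, -2.0]
grip_width: 0.74
gripper_force: 25.0
```

```bash
python3 -c "
from h import *
st();weigh();st()"
```

```text
t 8.95 tcp [ 0.4521 -0.1508  0.0882] yaw 25.3 zaxis [-0.002  0.    -1.   ] F [-0.25  0.61 -1.99] w 0.74 g 25.0 q [-0.63  0.08  0.94  2.05 -0.08  1.04  0.79]
mean [-3.1000e-02 -1.5900e-01 -1.9740e+00 -7.3000e-02  3.5000e-02 -1.9000e-02
 -1.9762e+01 -2.8281e+01] std [0.57 0.54 0.23 0.02 0.04 0.02 0.1  0.04]
t 9.35 tcp [ 0.4529 -0.1511  0.0891] yaw 25.3 zaxis [-0. -0. -1.] F [ 0.3   0.01 -2.2 ] w 0.737 g 25.0 q [-0.63  0.08  0.94  2.05 -0.07  1.04  0.79]
```

Tin A weighs about 0.44 kg and tin B about 0.20 kg. Tins weigh at most 0.45 kg and the heaviest leads by at least 0.13 kg, so C can't be the heaviest; it's A. Put B back.

Call:
send_rows([
  [0,0,0,2,0,0,0],
  [0,0,0,2,0,0,0],
  [0,0,0,1.3,0,0,0],
  [0,0,0,0.6,0,0,0],
  [0,0,0,0.1,0,0,0],
  [0,0,0,0,0,0,0],
  [0,0,0,0,0,0,0],
])

```text
clock: 9.93
tool_pos: [0.4535, -0.1512, 0.0295]
orientation: [0.535, 0.845, 0.0, 0.0]
ft_force: [0.3, -0.8, -2.1]
grip_width: 0.739
gripper_force: 25.0
```

Call:
send_rows([
  [1,0,0,0,0,0,0],
  [1,0,0,0,0,0,0],
  [1,0,0,0,0,0,0],
  [1,0,0,0,0,0,0],
  [1,0,0,-3,0,0,0],
  [1,0,0,-4,0,0,0],
  [1,0,0,-4,0,0,0],
  [1,0,0,0,0,0,0],
])

```text
clock: 10.6
tool_pos: [0.4578, -0.1527, 0.1462]
orientation: [0.535, 0.845, 0.004, 0.005]
ft_force: [1.3, -1.3, 0.3]
grip_width: 1.002
gripper_force: 0.0
```

Call:
send_rows([
  [1,2.83,1.64,0,0,0,0],
  [1,2.83,1.64,0,0,0,0],
  [1,2.83,1.64,0,0,0,0],
  [1,2.83,1.64,0,0,0,0],
  [1,2.83,1.64,0,0,0,0],
  [1,0,0,0,0,0,0],
  [1,0,0,0,0,0,0],
  [1,0,0,0,0,0,0],
])

```text
clock: 11.27
tool_pos: [0.4667, 0.0113, 0.1393]
orientation: [0.535, 0.845, -0.0, 0.0]
ft_force: [1.3, 0.1, -0.8]
grip_width: 1.006
gripper_force: 0.0
```

```bash
python3 -c "
from h import *
st();print(togo([.466,.0125,.028]).round(2));cv2.imwrite('pics/s2.png',cv2.resize(vision.read_camera('side')[150:350,180:480,::-1],None,fx=2.5,fy=2.5))"
```

```text
t 11.27 tcp [0.4667 0.0113 0.1393] yaw 25.3 zaxis [ 0. -0. -1.] F [ 1.27  0.06 -0.84] w 1.006 g 0.0 q [-0.85 -0.04  0.76  2.02  0.03  1.15  0.34]
[ 1.400e-01 -1.000e-02  1.113e+01]
```

View pics/s2.png

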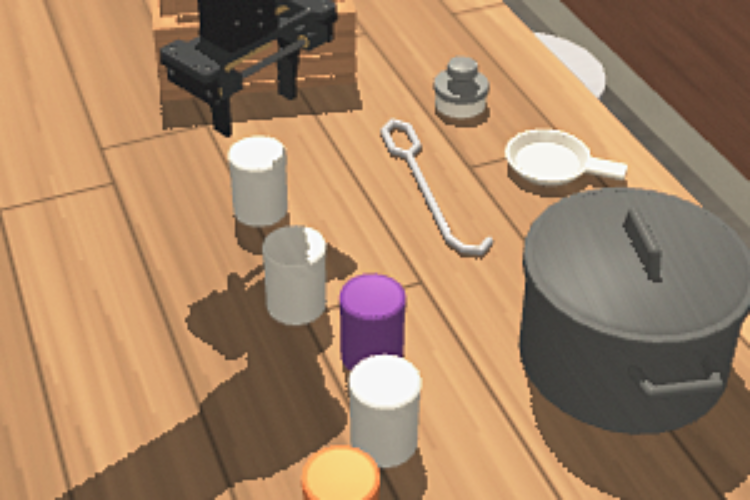

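All three tins stand upright (A at crop 260,180, B at 295,275) and the bystanders haven't moved. Re-grasp A.

Call:
send_rows([
  [1,0.1,0,3,0,0,0],
  [1,0,0,3,0,0,0],
  [1,0,0,3,0,0,0],
  [1,0,0,2.1,0,0,0],
  [1,0,0,0,0,0,0],
  [1,0,0,0,0,0,0],
  [0,0,0,0,0,0,0],
  [0,0,0,0,0,0,0],
], squeeze=30)

```text
clock: 11.98
tool_pos: [0.4678, 0.0126, 0.0299]
orientation: [0.535, 0.845, 0.001, 0.001]
ft_force: [0.5, 0.3, -0.1]
grip_width: 0.92
gripper_force: 0.0
```

Call:
send_rows([
  [0,0,0,0,0,0,0],
  [0,0,0,0,0,0,0],
  [0,0,0,0,0,0,0],
  [0,0,0,0,0,0,0],
  [0,0,0,0,0,0,0],
])

```text
clock: 12.4
tool_pos: [0.4668, 0.013, 0.0292]
orientation: [0.535, 0.845, 0.001, 0.0]
ft_force: [-2.2, 0.0, 6.9]
grip_width: 0.733
gripper_force: 30.0
```

Call:
send_rows([
  [0,0,0,-1.5,0,0,0],
  [0,0,0,-3,0,0,0],
  [0,0,0,-3,0,0,0],
  [0,0,0,-3,0,0,0],
  [0,0,0,-3,0,0,0],
  [0,0,0,-3,0,0,0],
  [0,0,0,-3,0,0,0],
  [0,0,0,-1.5,0,0,0],
])

```text
clock: 13.07
tool_pos: [0.467, 0.0128, 0.2412]
orientation: [0.535, 0.845, 0.002, 0.001]
ft_force: [0.5, 0.0, -3.9]
grip_width: 0.738
gripper_force: 30.0
```

Call:
send_rows([
  [0,0,0,0,0,0,0.11],
  [0,0,0,0,0,0,0.11],
  [0,0,0,0,0,0,0.11],
  [0,0,0,0,0,0,0.11],
  [0,0,0,0,0,0,0.11],
  [0,0,0,0,0,0,0.1],
  [0,0,0,0,0,0,0],
  [0,0,0,0,0,0,0],
])

```text
clock: 13.73
tool_pos: [0.4656, 0.0126, 0.2376]
orientation: [0.776, 0.631, -0.001, -0.0]
ft_force: [0.1, 0.2, -3.3]
grip_width: 0.735
gripper_force: 30.0
```

```bash
python3 -c "
from h import *
st();print(togo([.562,.34,.225]).round(2))"
```

```text
t 13.73 tcp [0.4656 0.0126 0.2376] yaw -11.8 zaxis [-0.001 -0.    -1.   ] F [ 0.15  0.15 -3.29] w 0.735 g 30.0 q [-0.82 -0.13  0.68  1.88  0.09  1.36 -0.36]
[34.01  2.77  1.24]
```

Call:
send_rows([
  [0,1.5,0.15,0.1,0,0,0],
  [0,2.5,0.2,0.1,0,0,0],
  [0,2.5,0.2,0.1,0,0,0],
  [0,2.5,0.2,0.1,0,0,0],
  [0,2.5,0.2,0.1,0,0,0],
  [0,2.5,0.2,0.1,0,0,0],
  [0,2.5,0.2,0.1,0,0,0],
  [0,2.5,0.2,0.1,0,0,0],
])

```text
clock: 14.4
tool_pos: [0.5204, 0.1977, 0.2295]
orientation: [0.776, 0.631, -0.0, -0.0]
ft_force: [-0.1, 0.5, -3.9]
grip_width: 0.732
gripper_force: 30.0
```

Call:
send_rows([
  [0,2.5,0.2,0.1,0,0,0],
  [0,2.5,0.2,0.1,0,0,0],
  [0,2.5,0.2,0,0,0,0],
  [0,2.5,0.2,0,0,0,0],
  [0,2.5,0.2,0,0,0,0],
  [0,2,0.2,0,0,0,0],
  [0,1,0.2,0,0,0,0],
  [0,0.5,0,0,0,0,0],
])

```text
clock: 15.07
tool_pos: [0.5667, 0.3517, 0.2268]
orientation: [0.775, 0.632, -0.001, 0.0]
ft_force: [-0.2, 0.2, -4.4]
grip_width: 0.735
gripper_force: 30.0
```

Call:
send_rows([
  [0,0,0,0,0,0,0],
  [0,0,0,0,0,0,0],
  [0,0,0,0,0,0,0],
  [0,0,0,0,0,0,0],
  [0,0,0,0,0,0,0],
  [0,0,0,0,0,0,0],
])

```text
clock: 15.57
tool_pos: [0.5674, 0.3485, 0.2287]
orientation: [0.777, 0.63, 0.0, -0.0]
ft_force: [0.4, -0.6, -3.9]
grip_width: 0.733
gripper_force: 30.0
```

```bash
python3 -c "
from h import *
st();print(togo([.562,.34,.225]).round(2));weigh()
for n in('side','top'):cv2.imwrite(f'pics/{n}3.png',vision.read_camera(n)[:,:,::-1])"
```

```text
t 15.57 tcp [0.5674 0.3485 0.2287] yaw -12.0 zaxis [ 0.     0.001 -1.   ] F [ 0.42 -0.59 -3.91] w 0.733 g 30.0 q [-0.98  0.38  0.52  1.42 -0.19  1.4  -0.67]
[-0.94 -0.35  0.37]
mean [-6.4000e-02 -1.7400e-01 -4.0850e+00 -7.4000e-02  7.9000e-02 -5.0000e-03
 -5.0363e+01 -3.3022e+01] std [0.44 0.54 0.56 0.02 0.03 0.03 0.02 0.01]
```

View pics/side3.png

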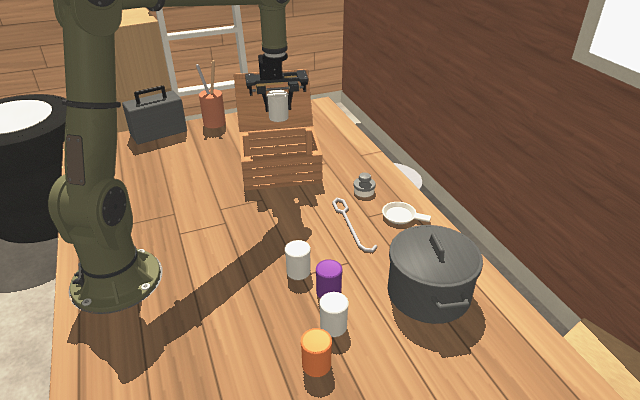

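View pics/top3.png

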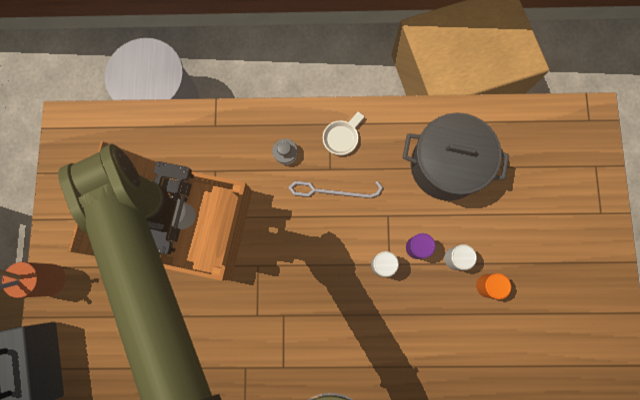

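Tin A is held upright over the crate (side 278,105), the other tins, B and C, stand in place, and the lid is open. A small centring step, then hand in.

Call:
send_rows([
  [0,-0.5,-0.2,0,0,0,0],
  [0,-0.4,-0.2,0,0,0,0],
  [0,0,0,0,0,0,0],
  [0,0,0,0,0,0,0],
  [0,0,0,0,0,0,0],
  [0,0,0,0,0,0,0],
  [0,0,0,0,0,0,0],
  [0,0,0,0,0,0,0],
])

```text
clock: 16.73
tool_pos: [0.5616, 0.3414, 0.2283]
orientation: [0.777, 0.63, 0.0, 0.0]
ft_force: [-0.5, 0.1, -3.6]
grip_width: 0.731
gripper_force: 30.0
```

```bash
python3 -c "
from h import *
from cell import ticket
st();print(ticket.finish_job())"
```

```text
t 16.73 tcp [0.5616 0.3414 0.2283] yaw -11.9 zaxis [ 0.  0. -1.] F [-0.47  0.06 -3.58] w 0.731 g 30.0 q [-0.98  0.36  0.52  1.44 -0.18  1.39 -0.67]
the job is handed in; nothing more can be done
None
```

Job handed in (verdict not shown): the heaviest tin (≈0.43 kg against ≈0.20 kg for the other I lifted) is held upright and still over the crate's middle, its bottom about 9 cm above the rim; I never lifted the third, since the 0.45 kg limit and 0.13 kg lead rule it out.

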